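Check a cart wheel's tyre pressure

ROBOT

A 6-joint arm with a two-finger parallel gripper is mounted at the origin on the work surface. World frame = base frame: x ahead of the robot, y to its left, z up, the work surface at z = 0. Lengths are in m, angles in rad, forces in N, time in s.
With the tool pointing down it reaches from about 0.325 to 0.9 m from the base axis. Payload 6.1 kg.
Tool frame: the origin (TCP) lies midway between the tips of the shut fingers; the grasp point (between the pads) lies 19 mm behind it; x points along the fingers, y is the direction in which the jaws open and shut, and the axes are right-handed (so a half turn about x gives the same grasp; the last joint's range is limited). The gripper opens to 85 mm and grips with 20 to 120 N. Pads are 22 mm wide; open, the fingers measure 114 mm over their backs; the gripper's body (76 mm by 85 mm) begins 54 mm behind the grasp point. The pads swing forward as they close: fully open they stand 13 mm farther back than shut.
Start: joints at [1.002, 0.22, 1.526, -0, 1.395, -0.126], TCP at [0.268, 0.565, 0.231] pointing down, gripper open.
Joint ranges: [-2.98, 2.98], [-0.91, 2.08], [0.09, 2.57], [-1.24, 4.39], [0.2, 2.65], [-2.68, 2.68]. Speed limits (rad/s): [2.57, 2.57, 3.01, 3.14, 3.14, 3.14].

INTERFACE

Orientations are given as [roll, pitch, yaw] about the fixed x, y, z axes, in that order (R = Rz(yaw) Ry(pitch) Rx(roll)).
In Python, from plant import movep, move_l, set_joints, gripper_to, hold, inverse_kinematics, observe, get_image, get_calibration, Unreachable, job_done gives the robot as it stands. Calls block until the motion is done:
- movep(position, orientation): joint-space move of the TCP to a pose.
- move_l(position, feed=0.15, rotation=None, max_force=None): straight line of the TCP; rotation=None keeps the orientation; feed is the mean speed in m/s. With max_force (N) it stops when the force on the tool has changed by that much, and returns True; else False.
- set_joints(angles): joint-space move.
- gripper_to(opening, f_grip=None): finger opening in m; f_grip is the grip in N (None keeps the last); returns when the fingers have stopped.
- hold(seconds).
- inverse_kinematics(position, orientation): joint angles nearest the present ones, or None.
- observe(): the state.
- get_image(name): name is "side" or "top" or "wrist"; returns (picture, depth): 420x560x3 uint8, red, green, blue; 420x560 float32, m along the optical axis (not along the pixel's ray), 0 where there is no reading.
- get_calibration(name): a dict with "intrinsics" (3x3 intrinsics, pixels), "world_from_camera" (4x4, takes a point from camera to world coordinates). Camera axes: x right, y down, z forward; pixel columns grow to the right and rows downward; lengths in m; the calibration is good to about 2 mm. A picture is of the moment at which its call begins: read the wrist's pose just before it. get_calibration takes no time and is no camera call; for the wrist camera it gives the pose at the moment of the call.
A pose or a line that the arm cannot do raises Unreachable and nothing moves.
- job_done(): hands the job in, once; it reports no verdict.
The state is a dict: "time_s": time; "q": joint angles; "joint_velocities": joint speeds; "joint_torque": joint torques, N m; "eef_pos": TCP position; "tcp_rot": TCP orientation; "ft_force": force on the tool from outside, world axes, zero at the start; "torque": the same for the moment, N m; "opening": finger opening in m.
Only numpy, scipy, OpenCV 4.12 (cv2) and the standard library are available. Lean on these libraries where they do the work, as an engineer would, in place of code of your own. Each camera call takes 0.05 s, during which the arm holds its last target. There are 200 camera calls.

TASK

Take the tyre gauge out of its wooden stand, press it squarely and firmly down onto the cart wheel's valve stem until it seats and the tyre's pressure has pushed the reading rod out, but never harder than 20 N because the rubber stem is soft. Then put the gauge back in its stand as it was, fully down, with the rod still out to be read. Do not touch the rod, and leave the glue, tape and wooden pawn where they are.

Things in the scene. Friction and masses are not known exactly. Their poses are not given: they have to be found in the camera images.
- gauge_center (a point): the loose tyre gauge (0.15 kg), at a point on its chuck's axis 24 mm above the head's underside (46 mm above the chuck's mouth, 18 mm below the head's top); z up. Head: an upright aluminium block 30 mm long (x), 20 mm wide (y), 42 mm high. Grip it by its side faces, across y, about this height
- gauge: the gauge again; origin on the chuck's axis at the head's underside. A round 17 mm barrel runs level from the foot of the head along +x, to 108 mm from the origin. A steel chuck, 24 mm across and 22 mm long, points straight down under the head
- chuck (a point): the centre of the gauge chuck's open mouth, 22 mm below the head's underside, axes as the gauge's. The bell mouth is about 20 mm wide, narrows over 9 to 10 mm to a 12 mm bore and ends at a flat seal 18 mm above the mouth
- reading (a joint): how far the rod has come out, m. 0 at the start. The tyre pushes it out gradually as the chuck goes down over the stem; fully seated it is out 10 to 32 mm, by the tyre's unknown pressure. Friction holds it out after the gauge is lifted off
- rod: the gauge's white reading rod, 7 mm square; it comes out of the far (+x) end of the barrel, beyond a black ring, level with the barrel. Origin inside the gauge's head
- valve (a point): a fixed point on the axis of the upright valve stem, 70 mm above the table, on its rubber foot. The 8 mm brass stem ends 30 to 64 mm above this point: how high differs each time and is not measured. The stem is soft-mounted: it gives 1 mm per 5 N downward and 1 mm per 1.5 N sideways, so the bell mouth can centre on it
- wheel: the fixed wheel, flat on a round 224 mm plywood plate: black tyre 200 mm across, top 62 mm above the table, white rim, hub 68 mm high. Origin under its centre at table height; the valve stem stands 36 mm from it along +x. Fully seated, the stem's end bears on the gauge's seal: that takes 11 N or more of push, held half a second; before it, the air alone pushes back with up to 6 N
- hole (a point): the mouth of the hole in the gauge's stand, a fixed wooden block 36 mm high and 56 mm wide, reaching 30 mm to -x and 120 mm to +x of this point. Hole 29 mm wide, 30 mm deep, chamfered 2 mm. Parked, the gauge has its chuck in the hole, its head's underside on the block's top and its barrel along the block's +x within 3 degrees
- glue: a white glue bottle 52 mm across, 130 mm high; bystander; origin under its centre
- tape: a roll of paper tape lying flat, 100 mm across, 24 mm high; bystander; origin under its centre
- pawn: a dark wooden game pawn 28 mm across, 50 mm high, standing; bystander; origin under its centre
There are look-alikes about, which are no part of the job. Of the things that look like the gauge, the largest one is meant.

How it is judged:
On the way:
1. the gauge is held squarely down on the valve stem with at least 11 N, and the rod has come out by at least 10 mm (horizontal distance between chuck and valve below 0.006 m and angle between chuck's own z axis and vertical below 0.14 rad and contact force between gauge and wheel above 11 N and value of joint reading above 0.01 m), for 0.3 s.
At the end, for the whole second after the job is handed in: the gauge stands at rest in its stand: chuck in the hole (within 6 mm of its centre, mouth at least 18 mm below the block's top), upright within 0.1 rad, barrel along the block within 0.35 rad, the rod still out by at least 10 mm (horizontal distance between chuck and hole below 0.006 m and z of chuck in the frame of hole below -0.018 m and angle between chuck's own z axis and vertical below 0.1 rad and angle between the x axis of chuck and the x axis of hole, either way round below 0.35 rad and value of joint reading above 0.01 m and linear speed of gauge below 0.02 m/s); the robot touches nothing.
It fails at once if the gauge presses on the wheel or its valve with more than 20 N (contact force between gauge and wheel above 20 N).
It fails at once if the robot touches the reading rod (contact force between any of the fingers, the arm and rod above 0.3 N).
It fails at once if a bystander is moved by more than 20 mm (distance of any of glue, tape, pawn from where it was at the start of the episode above 0.02 m).
It also fails if it takes over 61 s, if anything falls off the work surface, if the arm or the gripper's body presses on something with over 40 N, if the wrist force passes 120 N, or if a joint passes its speed limit or range.

## Working session

There is one attempt and no reset: what is moved stays moved. The work goes in short steps, each a Python script; the robot and the scene stay as the last script left them, time stands still between calls to the robot, and variables do not carry over. Pictures are saved under pics/ and viewed, about 8 in all and at most 12, crops included, and the job is handed in when it is done.

```bash
mkdir -p pics; ls
python3 - <<'E'
from plant import *
import cv2,numpy as np
for n in ("top","side"):
    p,d=get_image(n); cv2.imwrite(f"pics/{n}1.png",p[:,:,::-1]); np.save(f"pics/{n}1.npy",d)
    c=get_calibration(n); print(n,np.round(c["intrinsics"],1).tolist(),np.round(c["world_from_camera"],3).tolist())
o=observe(); print(o)
E
```

```text
pics
top [[417.6, 0.0, 282.0], [0.0, 417.6, 211.5], [0.0, 0.0, 1.0]] [[-0.017, -0.995, 0.101, 0.46], [-1.0, 0.017, -0.002, -0.023], [0.001, -0.101, -0.995, 1.134], [0.0, 0.0, 0.0, 1.0]]
side [[444.4, 0.0, 278.9], [0.0, 444.4, 211.0], [0.0, 0.0, 1.0]] [[-0.999, -0.015, 0.041, 0.51], [-0.039, 0.706, -0.707, 0.778], [-0.019, -0.708, -0.706, 0.903], [0.0, 0.0, 0.0, 1.0]]
{'time_s': 0.1, 'q': array([ 1.00188019e+00,  2.21165270e-01,  1.52751534e+00,  6.69034327e-06,
        1.39471691e+00, -1.26091084e-01]), 'joint_velocities': array([-0.00089903,  0.00020762, -0.00202742,  0.00207085, -0.00070869,
       -0.00022148]), 'joint_torque': array([ 7.24299080e-04, -4.98243356e+01, -3.90548265e+01, -2.75654329e-04,
        5.77593062e-03, -4.43210627e-05]), 'eef_pos': array([0.26750138, 0.56424234, 0.23028763]), 'tcp_rot': array([-1.70053574,  1.56899145, -2.14336197]), 'ft_force': array([-0.20729438,  0.84075409, -0.11088861]), 'torque': array([ 0.00194072,  0.01779307, -0.02027804]), 'opening': 0.08529492755879596}
```

View pics/top1.png

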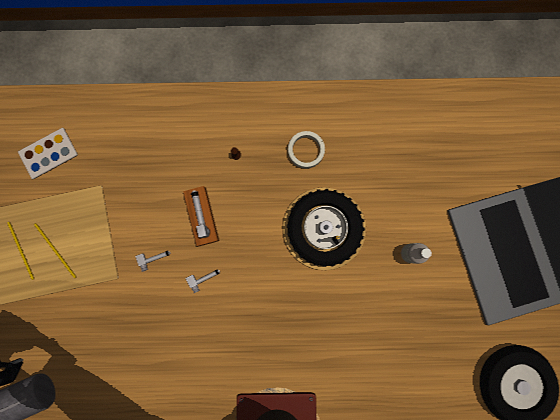

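View pics/side1.png

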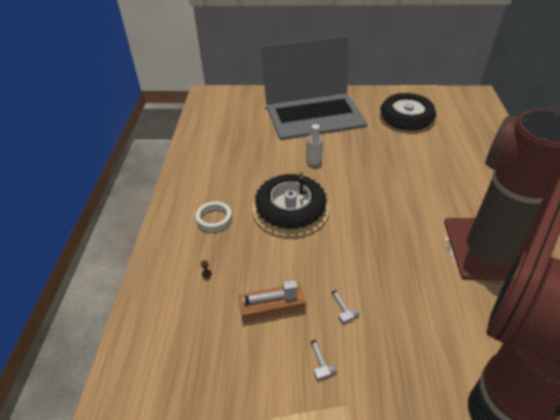

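The top view shows the gauge in its stand, with the head near (202,232) and the barrel up to (195,195). The wheel is at (325,228), and two small look-alikes are at (150,260) and (203,280). In the side view the gauge head is at (290,290) and the stem at (302,183). Next I'll turn depth into coarse positions.

```bash
cat > h.py <<'E'
from plant import *
import cv2,numpy as np
def cloud(d,c):
    K=c["intrinsics"];v,u=np.mgrid[:d.shape[0],:d.shape[1]]
    p=np.stack([(u-K[0,2])/K[0,0]*d,(v-K[1,2])/K[1,1]*d,d],-1)
    T=c["world_from_camera"];return p@T[:3,:3].T+T[:3,3]
def project(P,c):
    T=c["world_from_camera"];q=(np.asarray(P)-T[:3,3])@T[:3,:3];w=q@c["intrinsics"].T;return w[...,:2]/w[...,2:]
def ray(uv,z,c):
    T=c["world_from_camera"];r=T[:3,:3]@np.linalg.solve(c["intrinsics"],[uv[0],uv[1],1]);o=T[:3,3];return o+r*(z-o[2])/r[2]
E
python3 - <<'E'
from h import *
for n,boxes in (("top",dict(stand=(180,184,222,250),wheel=(280,185,368,272))),("side",dict(stand=(235,275,310,325),wheel=(250,165,332,235)))):
    c=get_calibration(n);P=cloud(np.load(f"pics/{n}1.npy"),c)
    for k,(a,b,e,f) in boxes.items():
        q=P[b:f,a:e].reshape(-1,3)
        for lo,hi in ([(.03,.045),(.045,.068),(.07,.09)] if k=="stand" else [(.05,.066),(.075,.2)]):
            s=q[(q[:,2]>lo)&(q[:,2]<hi)]
            if len(s)<3: print(n,k,lo,len(s));continue
            r=cv2.minAreaRect((s[:,:2]*1000).astype(np.float32))
            print(n,k,lo,hi,len(s),"mean",s.mean(0).round(3),"rect mm",np.round(r[0],1),np.round(r[1],1),round(r[2],1),"z95",np.percentile(s[:,2],[50,95,100]).round(4))
# wrist camera offset in the tool frame
from scipy.spatial.transform import Rotation as R
o=observe();Rt=R.from_euler('xyz',o["tcp_rot"]).as_matrix();T=get_calibration("wrist")["world_from_camera"]
print("tool R",Rt.round(2).tolist());print("cam in tool",(Rt.T@(T[:3,3]-o["eef_pos"])).round(3),(Rt.T@T[:3,:3]).round(2).tolist(),get_calibration("wrist")["intrinsics"][0])
E
```

```text
top stand 0.03 0.045 864 mean [0.564 0.189 0.037] rect mm [564.4 190.5] [150.2  57.1] 14.1 z95 [0.037  0.0404 0.0449]
top stand 0.045 0.068 248 mean [0.578 0.191 0.054] rect mm [568.3 189.5] [125.5  18. ] 14.0 z95 [0.0535 0.0589 0.0678]
top stand 0.07 0.09 96 mean [0.522 0.179 0.079] rect mm [521.7 179.2] [29.8 19.5] 13.1 z95 [0.0787 0.0816 0.0841]
top wheel 0.05 0.066 2737 mean [ 0.525 -0.137  0.061] rect mm [ 526.8 -138.9] [199.8 201.3] 15.2 z95 [0.062  0.0653 0.066 ]
top wheel 0.075 0.2 22 mean [ 0.497 -0.157  0.112] rect mm [ 497.3 -158.3] [8.4 7.2] 80.2 z95 [0.1131 0.1282 0.129 ]
side stand 0.03 0.045 954 mean [0.569 0.203 0.035] rect mm [567.6 195. ] [150.2  60. ] 13.5 z95 [0.0343 0.0414 0.045 ]
side stand 0.045 0.068 344 mean [0.572 0.199 0.052] rect mm [571.9 196.7] [124.6  17.9] 11.9 z95 [0.0509 0.0616 0.0677]
side stand 0.07 0.09 115 mean [0.525 0.186 0.075] rect mm [524.7 184.7] [29.6 22.4] 14.4 z95 [0.0757 0.0782 0.0794]
side wheel 0.05 0.066 1811 mean [ 0.53  -0.118  0.058] rect mm [ 532.3 -129. ] [194.2 189.2] 27.8 z95 [0.059  0.0626 0.0659]
side wheel 0.075 0.2 54 mean [ 0.502 -0.152  0.1  ] rect mm [ 501.8 -152.9] [ 9.4 10.7] 35.3 z95 [0.0988 0.1237 0.1252]
tool R [[-0.0, 0.43, 0.9], [-0.0, 0.9, -0.43], [-1.0, -0.0, -0.0]]
cam in tool [-0.142  0.001 -0.082] [[0.0, -0.32, 0.95], [1.0, 0.0, 0.0], [-0.0, 0.95, 0.32]] [358.3157802    0.         278.09312492]
```

Both views agree: the head is at about (0.522, 0.181) with yaw 14° and top at 79 mm, matching the given 78 mm and 30×20 mm. The stem is at about (0.499, −0.156) with its tip near z 0.126. I'll move now, taking a wrist look over the valve and then the gauge.

```bash
cat >> h.py <<'E'
from scipy.spatial.transform import Rotation as R
def rpy(yaw):
    c,s=np.cos(yaw),np.sin(yaw)
    return R.from_matrix(np.array([[0,-s,c],[0,c,s],[-1,0,0]])).as_euler('xyz')
def look(name):
    c=get_calibration("wrist");p,d=get_image("wrist")
    cv2.imwrite(f"pics/{name}.png",p[:,:,::-1]);return p,cloud(d,c),c
def near(P,xy,r,lo,hi):
    return P[(np.hypot(P[...,0]-xy[0],P[...,1]-xy[1])<r)&(P[...,2]>lo)&(P[...,2]<hi)]
def rect(s): 
    r=cv2.minAreaRect((s[:,:2]*1000).astype(np.float32));return np.round(r[0],1),np.round(r[1],1),round(r[2],1)
E
python3 - <<'E'
from h import *
yaw=np.radians(14)
movep([.499,-.156,.26],rpy(yaw)); hold(.3)
p,P,c=look("w_valve")
for lo,hi in ((.075,.095),(.095,.11),(.11,.135)):
    s=near(P,(.499,-.156),.02,lo,hi); print("stem",lo,len(s),s.mean(0).round(4) if len(s) else "",rect(s) if len(s)>3 else "", s[:,2].max().round(4) if len(s) else "")
print("uv",project([.499,-.156,.126],c))
movep([.522,.181,.2],rpy(yaw)); hold(.3)
p,P,c=look("w_gauge")
for lo,hi in ((.03,.042),(.046,.066),(.072,.086)):
    s=near(P,(.545,.185),.14,lo,hi); print("g",lo,len(s),s.mean(0).round(4),rect(s),np.median(s[:,2]).round(4))
print("uv",project([.522,.181,.078],c),observe()["time_s"],observe()["eef_pos"],observe()["ft_force"])
a=cv2.imread("pics/w_valve.png");b=cv2.imread("pics/w_gauge.png")
cv2.imwrite("pics/both.png",cv2.resize(np.vstack([a,b]),None,fx=.7,fy=.7))
E
```

```text
stem 0.075 56 [ 0.4962 -0.1562  0.0854] (array([ 496.6, -156.3]), array([3.3, 9.4]), 18.7) 0.0945
stem 0.095 74 [ 0.4972 -0.1556  0.1028] (array([ 498.7, -155.1]), array([7.7, 9.7]), 12.5) 0.1096
stem 0.11 115 [ 0.499  -0.1554  0.1227] (array([ 500. , -155.1]), array([7.9, 6.8]), 17.1) 0.127
uv [276.27678337 196.36837106]
g 0.03 6389 [0.5587 0.193  0.0359] (array([566.5, 194.7]), array([150.3,  56.1]), 14.2) 0.036
g 0.046 1662 [0.5805 0.1971 0.0526] (array([570.8, 194.3]), array([126.6,  19.7]), 12.7) 0.0528
g 0.072 978 [0.5229 0.1835 0.0776] (array([523.7, 183.8]), array([30.2, 19.8]), 13.6) 0.0778
uv [277.70172248 200.64820144] 4.7667 [0.52226198 0.18036135 0.20017158] [ 0.38729148 -0.27521064  0.21265162]<sys>:0: UserWarning: Gimbal lock detected. Setting third angle to zero since it is not possible to uniquely determine all angles.
```

View pics/both.png

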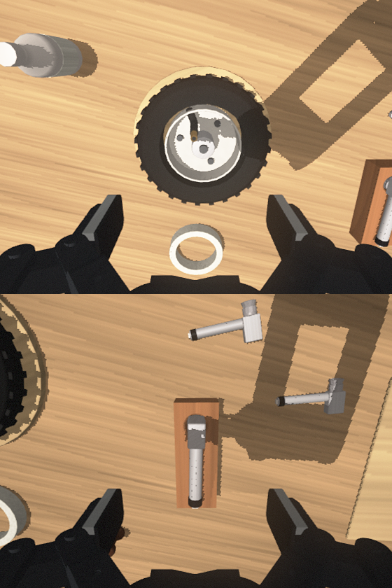

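The wrist views agree. The stem tip is at about (0.4998, −0.155, 0.126). The head is at (0.5237, 0.1836), 30.2×19.8 mm, with its top at 77.8 mm. The hole derived from the block is at (0.523, 0.184). In the picture the stem and stand are clear of obstacles. I'll grasp, lift and check.

```bash
python3 -W ignore - <<'E'
from h import *
yaw=np.radians(13.7); g=np.array([.5237,.1836])
movep([*g,.13],rpy(yaw))
print("hit",move_l([*g,.0415],feed=.08,max_force=8))
o=observe();print(o["eef_pos"].round(4),o["ft_force"].round(2))
gripper_to(0.0,f_grip=70)
o=observe();print("open",o["opening"],o["ft_force"].round(2),o["eef_pos"].round(4),o["time_s"])
if abs(o["opening"]-.02)<.004:
    move_l([*g,.075],feed=.04); move_l([*g,.23],feed=.15)
    o=observe();print("open",o["opening"],o["ft_force"].round(2),o["eef_pos"].round(4),o["time_s"])
    p,P,c=look("w_lift"); T=R.from_euler('xyz',o["tcp_rot"]).as_matrix()
    s=near(P,g,.03,.255,.285); print(len(s),s.mean(0).round(4),rect(s) if len(s)>3 else "")
    p,d=get_image("side"); cv2.imwrite("pics/side2.png",p[:,:,::-1])
    a=cv2.imread("pics/w_lift.png");cv2.imwrite("pics/lift.png",cv2.resize(np.vstack([a,p[:,:,::-1]]),None,fx=.7,fy=.7))
E
```

```text
hit False
[0.5243 0.1837 0.0422] [0.8  0.02 0.  ]
open 0.01918502504940519 [-1.13 -0.38  1.79] [0.5239 0.1836 0.0418] 7.0167
open 0.01901433751574733 [-0.09  0.16 -2.24] [0.5229 0.1834 0.2286] 9.1917
10599 [0.5174 0.1817 0.2697] (array([522.8, 183.4]), array([31.2, 59.9]), 11.0)
```

View pics/lift.png

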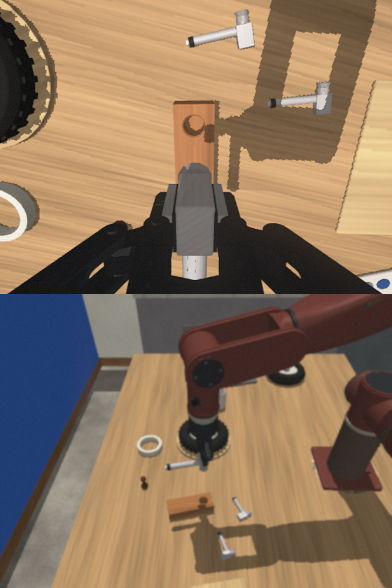

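The gauge is held: opening 19 mm, −2.2 N on the wrist. The empty hole shows at about (276,179) full-res. Now I'll measure the hole and the gauge's tilt from this view.

```bash
python3 -W ignore - <<'E'
from h import *
p,P,c=look("w_lift2"); o=observe()
z=P[...,2]; 
# hole: not-block-top pixels enclosed by the block's top plane
top=((abs(z-.036)<.004)*255).astype(np.uint8)
cs,h=cv2.findContours(top,cv2.RETR_CCOMP,cv2.CHAIN_APPROX_NONE)
for k,(q,hh) in enumerate(zip(cs,h[0])):
    if hh[3]>=0 and cv2.contourArea(q)>150:
        W=np.array([ray(u,.036,c)[:2]*1000 for u in q[:,0,:]],np.float32)
        print("hole?",cv2.minAreaRect(W),cv2.minEnclosingCircle(W),q[:,0].mean(0))
# head & chuck in the tool frame (x down, y jaws, z gauge +x)
T=R.from_euler('xyz',o["tcp_rot"]).as_matrix(); Q=(P-o["eef_pos"])@T
rgb=p.astype(int); m=(abs(Q[...,1])<.014)&(abs(Q[...,2])<.03)&(Q[...,0]>-.045)&(Q[...,0]<.04)
def fit(s,i,j,k): A=np.c_[s[:,i],s[:,j],np.ones(len(s))];return np.linalg.lstsq(A,s[:,k],rcond=None)[0].round(4)
s=Q[m&(Q[...,0]<-.032)&(abs(Q[...,2])<.012)]; print("top n",len(s),"x=a*y+b*z+c",fit(s,1,2,0))
s=Q[m&(abs(Q[...,1])<.008)&(Q[...,0]>-.03)&(Q[...,0]<0)&(Q[...,2]<-.008)]; print("back face n",len(s),"z=a*x+b*y+c",fit(s,0,1,2))
for lo,hi in((.007,.013),(.013,.019),(.019,.027)):
    s=Q[m&(Q[...,0]>lo)&(Q[...,0]<hi)]; print("chuck",lo,len(s),s.min(0).round(4),s.max(0).round(4)) if len(s) else print("none")
print(o["time_s"],o["ft_force"].round(2),T[:,0].round(4))
E
```

```text
hole? ((522.4197387695312, 183.45462036132812), (28.879371643066406, 28.942731857299805), 58.86896896362305) ((522.3865356445312, 183.66957092285156), 15.128229141235352) [277.03571429 179.10714286]
top n 4188 x=a*y+b*z+c [ 0.0048  0.0082 -0.0364]
back face n 1463 z=a*x+b*y+c [-0.0007 -0.0047 -0.0148]
chuck 0.007 19 [ 0.0112 -0.0026 -0.0119] [ 0.0129  0.0045 -0.0111]
chuck 0.013 134 [ 0.013  -0.0101 -0.0118] [ 0.019   0.0131 -0.0022]
chuck 0.019 349 [ 0.0192 -0.0108 -0.013 ] [0.027  0.0137 0.0015]
9.3417 [-0.63 -0.79 -1.83] [-2.2e-03 -4.0e-04 -1.0e+00]
```

The gauge is upright within 0.01 rad and its chuck is within about 1 mm of the tool axis. The hole is at (0.5224, 0.1835), 28.9 mm across. Moving over the valve, with a check just above the tip before pressing.

```bash
python3 -W ignore - <<'E'
from h import *
yaw=np.radians(13.7); v=np.array([.4998,-.155])
movep([*v,.23],rpy(yaw)); 
print(move_l([*v,.168],feed=.08,max_force=5)); hold(.3)
p,P,c=look("w_pre"); o=observe()
for lo,hi in ((.08,.095),(.095,.11),(.11,.13)):
    s=near(P,v,.015,lo,hi); print("stem",lo,len(s),s.mean(0).round(4) if len(s) else "",rect(s) if len(s)>3 else "", s[:,2].max().round(4) if len(s) else "")
print(o["eef_pos"].round(4),o["ft_force"].round(2),o["time_s"],project([*v,.126],c))
q,d=get_image("side");cc=get_calibration("side");u=project([*v,.13],cc).astype(int)
w=q[u[1]-50:u[1]+50,u[0]-67:u[0]+67]
cv2.imwrite("pics/pre.png",np.vstack([p[:,:,::-1],cv2.resize(w,(560,420))[:,:,::-1]])[:, :].copy())
a=cv2.imread("pics/pre.png");cv2.imwrite("pics/pre.png",cv2.resize(a,None,fx=.7,fy=.7))
E
```

```text
False
stem 0.08 111 [ 0.4962 -0.1561  0.0875] (array([ 497.1, -155.4]), array([ 4.9, 10.3]), 4.9) 0.0948
stem 0.095 177 [ 0.4971 -0.1558  0.1025] (array([ 499. , -155.5]), array([ 8.3, 10.1]), 11.5) 0.1099
stem 0.11 70 [ 0.4969 -0.156   0.1146] (array([ 497.2, -155.8]), array([2.8, 7.2]), 12.4) 0.1193
[ 0.5    -0.1551  0.1684] [-0.03 -0.2  -2.03] 11.9 [276.26314175 242.36736533]
```

View pics/pre.png

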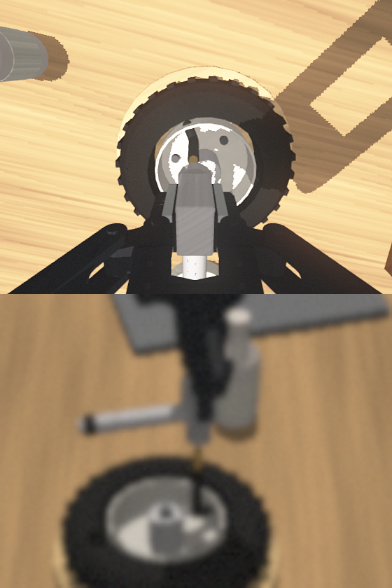

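The chuck hangs right above the stem in both views: stem axis about (0.4995, −0.1553), tool at (0.500, −0.1551). Pressing gently.

```bash
python3 -W ignore - <<'E'
from h import *
v=np.array([.4996,-.1553])
f0=observe()["ft_force"]
hit=move_l([*v,.122],feed=.012,max_force=13)
o=observe();f=o["ft_force"]-f0;print(hit,o["eef_pos"].round(4),f.round(2),o["time_s"])
for i in range(6):
    hold(.15);o=observe();f=o["ft_force"]-f0;print(o["eef_pos"].round(4),f.round(2),o["torque"].round(2))
    if hit and f[2]<13.2 and i<4:
        move_l([*v,o["eef_pos"][2]-.0004],feed=.01,max_force=4)
    elif f[2]>17: move_l([*v,o["eef_pos"][2]+.0004],feed=.01)
print(observe()["time_s"],observe()["opening"])
q,d=get_image("side");cv2.imwrite("pics/side3.png",q[:,:,::-1])
E
```

```text
True [ 0.5011 -0.1559  0.1326] [-1.67  1.88 10.45] 14.6833
[ 0.5011 -0.1559  0.1328] [-2.15  1.76 10.87] [ 0.24  0.37 -0.  ]
[ 0.5003 -0.1556  0.1334] [-0.85  0.22  6.87] [ 0.11  0.19 -0.01]
[ 0.5    -0.1555  0.1334] [-0.81  0.22  6.86] [0.09 0.14 0.01]
[ 0.5    -0.1555  0.1334] [-0.91  0.99  7.35] [0.06 0.14 0.05]
[ 0.5    -0.1554  0.1334] [-0.54  0.8   7.68] [0.15 0.1  0.03]
[ 0.5    -0.1555  0.1334] [-1.49  0.09  6.91] [0.07 0.07 0.03]
16.6083 0.019527898024718156
```

The arm yields slightly, so my correction based on the measured position backed it off. I'll step the commanded height down and average the force at each step.

```bash
python3 -W ignore - <<'E'
from h import *
v=np.array([.4996,-.1553])
f0=-2.03
def avg(n=4):
    a=[]
    for _ in range(n): hold(.04);a.append(observe()["ft_force"][2])
    return np.mean(a)-f0
z=.1328;log=[]
while z>.122:
    move_l([*v,z],feed=.02,max_force=7); f=avg(); log.append((round(z,4),round(observe()["eef_pos"][2],4),round(f,1)))
    if f>=14: break
    z-=.0005 if f<12 else .0003
print(log,observe()["time_s"])
hold(.7); o=observe(); print("held",round(avg(),2),o["eef_pos"].round(4),o["torque"].round(2),o["opening"],observe()["time_s"])
p,P,c=look("w_press");T=R.from_euler('xyz',o["tcp_rot"]).as_matrix();print("tool x",T[:,0].round(4))
Q=(P-o["eef_pos"])@T
s=Q[(abs(Q[...,1])<.009)&(abs(Q[...,2])<.012)&(Q[...,0]<-.032)&(Q[...,0]>-.045)];A=np.c_[s[:,1],s[:,2],np.ones(len(s))];print("head top",np.linalg.lstsq(A,s[:,0],rcond=None)[0].round(4))
q,d=get_image("side");u=project([.56,-.14,.14],get_calibration("side")).astype(int)
cv2.imwrite("pics/press.png",cv2.resize(q[u[1]-50:u[1]+50,u[0]-67:u[0]+67],(670,500),interpolation=cv2.INTER_CUBIC)[:,:,::-1])
E
```

```text
[(0.1328, np.float64(0.1333), np.float64(7.9)), (0.1323, np.float64(0.1331), np.float64(8.8)), (0.1318, np.float64(0.1328), np.float64(10.8)), (0.1313, np.float64(0.1326), np.float64(11.3)), (0.1308, np.float64(0.1323), np.float64(12.3)), (0.1305, np.float64(0.1322), np.float64(12.5)), (0.1302, np.float64(0.132), np.float64(14.0))] 19.575
held 13.59 [ 0.5008 -0.1558  0.132 ] [ 0.14  0.28 -0.05] 0.019394013998406054 20.4417
tool x [ 0.0039 -0.0018 -1.    ]
head top [ 0.0022  0.0009 -0.0362]
```

View pics/press.png

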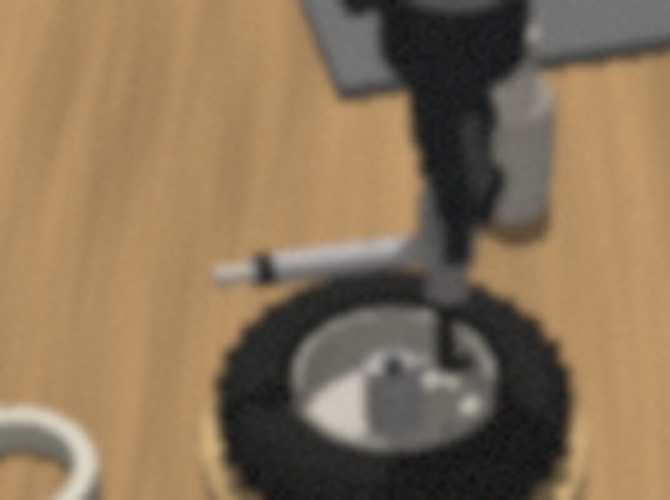

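The rod is out about 25 mm, with 13.6 N held for about 1 s and the head square to 0.01 rad. Now I'll lift off and return to the hole.

```bash
python3 -W ignore - <<'E'
from h import *
yaw=np.radians(13.9); v=[.4998,-.155]; h=np.array([.5224,.1835])
move_l([*v,.17],feed=.03); move_l([*v,.23],feed=.15)
movep([*h,.2],rpy(yaw)); move_l([*h,.085],feed=.1); hold(.3)
o=observe();print(o["eef_pos"].round(4),o["ft_force"].round(2),o["time_s"])
e=h-o["eef_pos"][:2]
hit=move_l([*(h+e),.0395],feed=.02,max_force=6); hold(.2)
o=observe();print(hit,o["eef_pos"].round(4),o["ft_force"].round(2),o["torque"].round(2),o["time_s"],o["opening"])
E
```

```text
[0.5226 0.1835 0.0854] [ 0.08 -0.17 -2.66] 25.45
True [0.5222 0.1834 0.0417] [-0.27  0.48  5.32] [-0.04  0.06 -0.01] 27.6 0.01924213465233445
```

It is seated at the same height as when grasped (0.0417). Releasing, backing off and checking.

```bash
python3 -W ignore - <<'E'
from h import *
h=np.array([.5224,.1835])
gripper_to(.06,f_grip=20); hold(.2)
move_l([*h,.07],feed=.04,max_force=6); move_l([*h,.2],feed=.12); hold(.3)
p,P,c=look("w_end"); o=observe()
for lo,hi in ((.03,.042),(.046,.066),(.072,.086)):
    s=near(P,(.545,.189),.15,lo,hi); print("g",lo,len(s),rect(s),np.median(s[:,2]).round(4))
print(o["time_s"],o["opening"])
u=project([.56,.19,.06],c).astype(int);a=max(u[0]-133,0);b=max(u[1]-100,0)
w=cv2.resize(p[b:b+200,a:a+266],(560,420))
t,_=get_image("top");t2=cv2.resize(t[90:300,100:460],(560,327))
cv2.imwrite("pics/end.png",cv2.resize(np.vstack([w,t2])[:,:,::-1],None,fx=.8,fy=.8))
E
```

```text
g 0.03 6422 (array([568.1, 195. ]), array([153.2,  56.2]), 14.2) 0.036
g 0.046 1800 (array([576.6, 197.4]), array([142.4,  19.6]), 13.2) 0.0525
g 0.072 969 (array([521.8, 185. ]), array([29.8, 19.6]), 13.5) 0.0778
30.7417 0.059992446486616474
```

View pics/end.png

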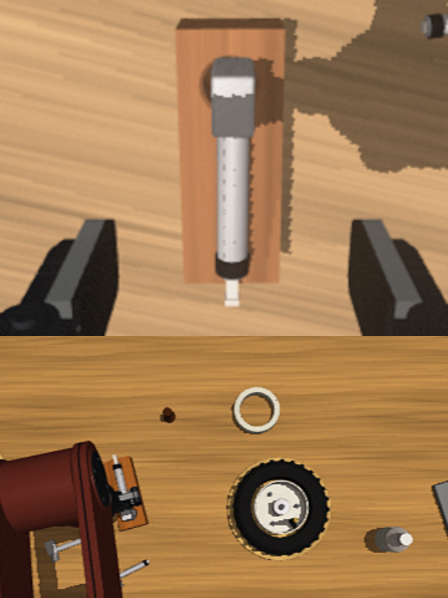

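```bash
python3 -W ignore - <<'E'
from h import *
job_done(); print(observe()["time_s"])
E
```

```text
the job is handed in; nothing more can be done
the job is handed in; nothing more can be done
```

I took the gauge out of its stand, pressed it onto the valve stem until the rod came out, and put it back in the hole. I handed in with the last clock reading at about 31 s of the 61 s allowed; no verdict is reported.

- **Press:** I held about 13.6 N (averaged wrist force) for roughly a second. The highest averaged wrist reading was 14.0 N, under the 20 N limit. The head stayed square to about 0.01 rad, and the tool was about 1.5 mm from the measured stem axis.
- **Correction on the way:** My first press settled at 10–11 N, and then my own correction backed it off to about 7 N because the arm yields slightly. I stepped the commanded height down from there until the force was right.
- **Gauge in the stand:** The last wrist view shows it fully down, with the head top at 77.8 mm, the same as at the start. It sits about 1.6 mm from the hole centre, with the barrel within 1° of the block.
- **Rod:** It is out, but two estimates disagree on how far: about 25 mm from the side picture during the press, and about 16 mm from the change in wrist depth extent at the end. Both are above the 10 mm needed. The gripper only held the head.
- **Bystanders:** The tape, pawn and glue look unmoved in the final top picture; I judged this by eye rather than measuring it.

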